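# Fit the lighted magnifier to its desk stand and tighten the collet

### The job

Take the magnifier head out of its grey rest post and push its spigot down into the collet of the desk stand, fully home, with the lens over the stand's foot. Then turn the knurled nut clockwise (seen from above) until the collet grips the spigot firmly, hand-tight but no tighter, and let go. Press and tighten with feeling, and leave the meter, the strip vial and the lancing pen where they lie.

Things in the scene. Friction and masses are not known exactly. Their poses are not given: they have to be found in the camera images.
- magnifier: loose magnifier head, about 120 g, balanced about its spigot, upright in the rest post. Origin: spigot axis at the underside of the collar (the shoulder that comes to rest on the collet); z up, lens towards -x. Below the origin a steel spigot, 12 mm diameter, 36 mm long, its last 3.5 mm tapering to 8 mm. Collar 21 mm diameter, z 0 to 4 mm
- boss (a point): centre of the top of the magnifier's flat-sided black boss, at (0, 0, 21) mm in its frame, same axes. Boss 22 mm in x, 14 mm in y, z 4 to 21 mm: grasp it across y, fingertips above z = 1 mm so that they clear post and nut. On its +x side a battery pod, x 9 to 49 mm, 22 mm wide, z 5 to 20 mm
- lens (a point): centre of the lens, at (-95, 0, 13) mm in the magnifier's frame. Lens ring 86 mm outer diameter, z 7.5 to 18.5 mm; a flat arm, 9 mm wide, z 9 to 17 mm, joins it to the boss
- stand: desk stand, fixed, in the red tray. Origin under its tube, at table height; z up. Its dark foot plate reaches from x = -99 mm to +31 mm, 76 mm wide, 13 mm thick: the lens belongs over the long end (-x). Tube 28 mm diameter up to z = 46 mm (wider below 21 mm), then 24 mm up to the nut
- collet_mouth (a point): centre of the collet's upper face, at (0, 0, 90) mm in the stand's frame, same axes. Bore 14 mm diameter, chamfered, 44 mm deep. A rubber friction ring 23 mm below the mouth drags on the spigot: about 6 to 12 N of push slides it the last 12 mm home, its weight alone does not. Home, the collar's underside lies on this face
- nut_top (a point): centre of the top of the knurled aluminium nut, at (0, 0, 87.5) mm in the stand's frame (fixed to the stand, does not turn). Nut 38 mm diameter, 23 mm high, round, gripped at any yaw from above, fingers astride the fitted magnifier's arm; they can swing about 0.8 rad either side of square to the arm before meeting arm or pod. Clockwise from above closes the collet
- collet: split steel collet inside the nut (three jaws), fixed, origin on the tube's axis 66 mm up. It starts open by an unknown amount: 0.23 to 1.25 rad of nut turn to its first bite. The nut's own friction, about 0.18 N m both ways, keeps it put. After the bite the torque climbs about 1 N m per rad: a rise of 0.16 to 0.27 N m over free running (in the same motion) is hand-tight, over 0.33 strains it
- collet_face: steel ring, 23 mm diameter, whose top (3.5 mm above this origin) is the collet's upper face; the magnifier's collar rests on it. Fixed to the stand
- rest_hole (a point): centre of the top rim of the grey rest post (fixed, 50 mm high, 29 to 33 mm diameter above a round foot of 62 mm); its hole is 14 mm diameter, 40 mm deep
- strip_vial: white vial of test strips with a blue lid, 31 x 29 x 48 mm, origin under its centre, in the tray; leave it alone
- meter: dark hand-held meter, 92 x 52 x 18 mm, origin under its centre, in the tray; leave it alone
- lancet_pen: blue lancing pen, 16 x 97 x 16 mm, origin under its centre; leave it alone

How it is judged:
By the outcome, as a careful person would: the job done as asked, in the order asked, and still so for the second after the job is handed in, with the robot touching nothing.
It also fails if it takes over 72 s, if anything falls off the work surface, if the arm or the gripper's body presses on something with over 40 N, if the wrist force passes 120 N, or if a joint passes its speed limit or range.

### The arm

A 6-joint arm with a two-finger parallel gripper is mounted at the origin on the work surface; the furniture and walls round the work are solid. World frame = base frame: x ahead of the robot, y to its left, z up, the work surface at z = 0. Lengths are in m, angles in rad, forces in N, time in s.
With the tool pointing down it reaches from about 0.425 to 0.95 m from the base axis. Payload 3.5 kg.
Tool frame: the origin (TCP) lies on the centre line of the jaws, within the pads' length; the fingertips stand 25 mm ahead of it and the grasp point (between the pads) lies 6 mm ahead of it (ctrl.finger_overhang is the distance from the TCP to the fingertips, in m); z points along the fingers, y is the line along which they close (so a half turn about z gives the same grasp; the last joint's range is limited). The gripper opens to 85 mm and grips with 20 to 120 N. Pads are 22 mm wide; open, the fingers measure 114 mm over their backs; the gripper's body (76 mm by 85 mm) begins 54 mm behind the grasp point. The pads swing forward as they close: fully open they stand 13 mm farther back than shut.
Start: joints at [-1.255, 0.286, 1.577, -0, 1.279, -0.15], TCP at [0.303, -0.603, 0.256] pointing down, gripper open.
Joint ranges: [-2.77, 2.77], [-0.9, 2.22], [0.21, 2.48], [-1.53, 4.67], [0.24, 2.81], [-2.84, 2.84]. Speed limits (rad/s): [2.79, 2.79, 3.14, 3.14, 3.14, 3.14].

### API

Orientations are given as a unit quaternion [x, y, z, w].
In Python, from plant import get_state, imaging, job, ctrl gives the robot as it stands.
- The arm moves only by the tool jog_arm, never from a script. Its argument "increments" is a list of rows, each an object of numbers: "dx", "dy", "dz": the shift along the world's x, y, z each as a share of 12 cm, from -1 to 1; "ax", "ay", "az": the turn, a rotation vector about the world's x, y, z each as a share of pi/2 rad, from -1 to 1; "gripper": the gripper command: -1 is shut, 1 is fully open, values between are in proportion. A call has 1 to 10 rows; each row is the pose to reach, as a shift and turn from the pose commanded when the call began; what a row does not reach only later rows make up. A row lasts 1/10 s, in which the tool goes at most 50 mm and 8.59 degrees, less where a joint would pass 70% of its speed; a pose out of reach is approached as far as the arm can. A call with a number of a shift or a turn outside -1 to 1 is refused whole. A call with a gripper value outside its range is refused whole. The fingers move at their own pace and stop on an object; "force" is the grip in N (left out, the last holds). Time passes only in rows, so rows that repeat a pose let the fingers close. It gives the time, the measured TCP pose, the force, the opening and the grip force at its end, in the units of the state.
- get_state(): the state, without advancing time (a new reading comes with each control period).
- imaging.read_camera(name): name is "side" or "top"; returns a dict with "frame" (480x640x3 uint8, blue, green, red), "depth" (480x640 float32, m along the optical axis (not along the pixel's ray), 0 where there is no reading), "camera_matrix" (3x3 intrinsics, pixels), "extrinsics" (4x4, takes a point from camera to world coordinates). Camera axes: x right, y up, looking along -z (the intrinsics and any distortion apply to the point x, -y, -z); pixel columns grow to the right and rows downward; lengths in m; the calibration is good to about 2 mm. A picture is of the moment at which its call begins.
- job.sign_off(): hands the job in; it is judged then, once.
The state is a dict: "time": time; "qpos": joint angles; "dq": joint speeds; "joint_efforts": joint torques, N m; "eef_pos": TCP position; "tcp_rot": TCP orientation; "contact_force": force on the tool from outside, world axes, zero at the start; "wrist_torque": the same for the moment, N m; "opening": opening from 0.0 (shut) to 1.0 (fully open); "finger_force": force on a finger pad.
Only numpy, scipy, OpenCV 4.12 (cv2) and the standard library are available. Lean on these libraries where they do the work, as an engineer would, in place of code of your own. Each camera call takes 0.05 s, during which the arm holds its last target. There are 200 camera calls.

## Working session

There is one attempt and no reset: what is moved stays moved. The work goes in short steps, Python scripts to look and compute and a tool call to move; the robot and the scene stay as the last step left them, time stands still between calls to the robot, and variables do not carry over. Pictures are saved under pics/ and viewed, at most 10 in all, crops included, and the job is handed in when it is done.

Besides the shell and the picture viewer there is one more tool, called after ">>>" in YAML: its name, and indented under it one key for each argument. jog_arm: Moves the arm, as the interface text tells. Shift numbers are shares of 12 cm and turn numbers shares of pi/2 rad, none past 1 either way. Its arguments: {"type":"object","properties":{"increments":{"type":"array"},"force":{"type":"number"}},"required":["increments"]}

```bash
mkdir -p pics; ls
cat > h.py <<'E'
import numpy as np, cv2
from plant import get_state, imaging, job, ctrl
def shot(n,tag):
    c=imaging.read_camera(n); cv2.imwrite(f'pics/{tag}.png',c['frame']); np.savez(f'{tag}.npz',**c); return c
def world(c,u,v,z=None):
    "pixels -> world: by depth, or ray onto plane z"
    K=c['camera_matrix'];E=c['extrinsics'];u=np.atleast_1d(u);v=np.atleast_1d(v)
    d=np.c_[(u-K[0,2])/K[0,0],-(v-K[1,2])/K[1,1],-np.ones(len(u))]
    r=d@E[:3,:3].T;o=E[:3,3]
    if z is None: t=c['depth'][v.astype(int),u.astype(int)]
    else: t=(z-o[2])/r[:,2]
    return o+r*np.asarray(t)[:,None]
E
python3 - <<'E'
from h import *
for n in('top','side'):
    c=shot(n,n+'0');print(n,[k for k in c],c['camera_matrix'].round(1).tolist(),c['extrinsics'].round(3).tolist())
print(get_state(),ctrl.finger_overhang)
E
```

```text
pics
top ['frame', 'depth', 'camera_matrix', 'extrinsics'] [[511.0, 0.0, 313.8], [0.0, 511.0, 235.2], [0.0, 0.0, 1.0]] [[0.013, 0.993, -0.115, 0.382], [-0.999, 0.009, -0.032, 0.034], [-0.031, 0.115, 0.993, 0.938], [0.0, 0.0, 0.0, 1.0]]
side ['frame', 'depth', 'camera_matrix', 'extrinsics'] [[494.0, 0.0, 322.5], [0.0, 494.0, 242.4], [0.0, 0.0, 1.0]] [[-0.392, 0.755, -0.525, 0.05], [-0.92, -0.323, 0.222, 0.243], [-0.002, 0.57, 0.822, 0.795], [0.0, 0.0, 0.0, 1.0]]
{'time': 0.1, 'qpos': array([-1.25501169e+00,  2.87130502e-01,  1.57803726e+00, -1.96551930e-05,
        1.27857746e+00, -1.50044183e-01]), 'dq': array([ 3.83485332e-04, -3.04621472e-03, -4.79603787e-03, -9.09672418e-04,
        1.22870744e-03,  6.17935690e-06]), 'joint_efforts': array([ 5.02875719e-04, -4.07298195e+01, -2.93699938e+01, -1.46366542e-04,
        3.41340303e-03,  9.90403237e-06]), 'eef_pos': array([ 0.30301224, -0.602563  ,  0.2550462 ]), 'tcp_rot': array([ 9.72996622e-01,  2.30816844e-01, -9.84657268e-05, -1.07181462e-03]), 'contact_force': array([ 0.34255427, -0.01314133,  0.25841003]), 'wrist_torque': array([ 0.02593213,  0.01591634, -0.02003609]), 'finger_force': 0.0, 'opening': 0.9982240327370482} 0.025
```

View pics/top0.png

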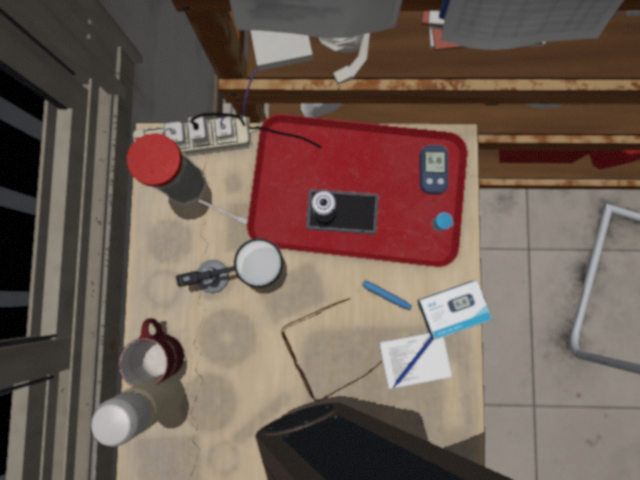

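View pics/side0.png

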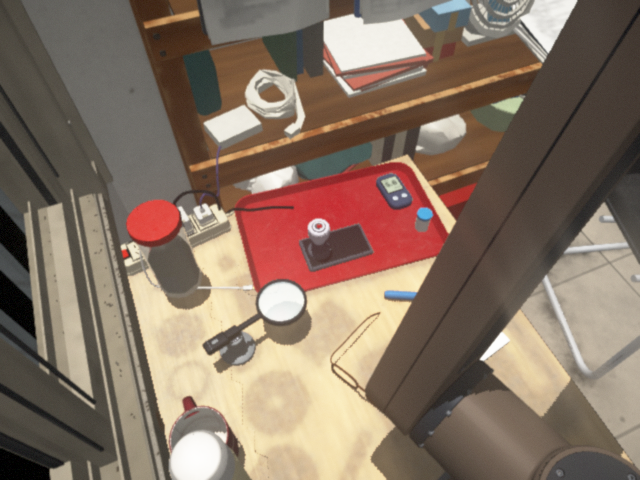

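The top view shows the stand nut at about (323,204) with its foot running right to about (377,212). The lens is at (259,262), the boss near (215,275) and the pod end near (180,281). The side view agrees: nut at (318,228), lens at (281,303).

```bash
cat > m.py <<'E'
from h import *
def cloud(c):
    v,u=np.nonzero(c['depth']>0); return u,v,world(c,u,v)
for n,boxes in(('top',((165,225,290,305),(300,180,390,240))),('side',((195,270,315,370),(290,210,385,280)))):
    c=dict(np.load(n+'0.npz')); u,v,P=cloud(c); print(n,len(u))
    def inb(b): return (u>=b[0])&(v>=b[1])&(u<b[2])&(v<b[3])
    m=inb(boxes[0]); Q=P[m]; k=(Q[:,2]>.057)&(Q[:,2]<.078); Q=Q[k]
    print('mag n',len(Q),'z pct',np.percentile(Q[:,2],[5,50,95]).round(4))
    im=np.zeros((480,640),np.uint8); im[v[m][k],u[m][k]]=255
    cv2.imwrite(f'pics/m{n}.png',im)
    # lens: circle from min enclosing after erosion of the handle
    pts=Q[:,:2].astype(np.float32)
    a=cv2.minAreaRect(pts); print(' rect',np.round(a[0],4),np.round(a[1],4),a[2])
    w=a[0]; 
    e=cv2.morphologyEx(im,cv2.MORPH_OPEN,cv2.getStructuringElement(2,(27,27)))
    ct=max(cv2.findContours(e,0,2)[0],key=cv2.contourArea)[:,0]
    W=world(c,ct[:,0],ct[:,1],.0685)[:,:2].astype(np.float32)
    (lc,r)=cv2.minEnclosingCircle(W); el=cv2.fitEllipse(W); print(' lens',np.round(lc,4),round(r,4),np.round(el[0],4),np.round(el[1],4))
    L=np.array(el[0]); far=pts[np.linalg.norm(pts-L,axis=1)>.052]
    l=cv2.fitLine(far,cv2.DIST_HUBER,0,.01,.01).ravel(); d=l[:2]*np.sign(l[:2]@(far.mean(0)-L)); print(' handle dir',d.round(4),'yaw',np.arctan2(d[1],d[0]).round(4),
      'lens->handle yaw',np.arctan2(*(far.mean(0)-L)[::-1]).round(4),'far extent',((far-L)@d).max().round(4), 'boss est',(L+.095*d).round(4))
    m=inb(boxes[1]); Q=P[m]; k=Q[:,2]>.08; N=Q[k]; print(' nut n',k.sum(),np.percentile(N[:,2],[5,50,95]).round(4),'enc',cv2.minEnclosingCircle(N[N[:,2]>.083][:,:2].astype(np.float32)))
    k=(Q[:,2]>.009)&(Q[:,2]<.018); F=Q[k]; print(' foot z',np.median(F[:,2]).round(4),cv2.minAreaRect(F[:,:2].astype(np.float32)))
E
python3 m.py
```

```text
top 298091
mag n 2486 z pct [0.0634 0.0669 0.072 ]
 rect [0.4351 0.2077] [0.1836 0.0841] 89.98676300048828
 lens [0.4364 0.1708] 0.031 [0.4364 0.1708] [0.0539 0.0605]
 handle dir [-0.1525  0.9883] yaw 1.7239 lens->handle yaw 1.8943 far extent 0.1317 boss est [0.4219 0.2647]
 nut n 324 [0.0839 0.0883 0.0916] enc ((0.5360758900642395, 0.04736125096678734), 0.01954534277319908)
 foot z 0.0131 ((0.5410630106925964, 0.006103247404098511), (0.09964186698198318, 0.1570839136838913), 1.487636923789978)
side 302503
mag n 2605 z pct [0.0619 0.0655 0.0703]
 rect [0.4126 0.2002] [0.0847 0.1843] 26.229007720947266Traceback (most recent call last):
  File "m.py", line 16, in <module>
    ct=max(cv2.findContours(e,0,2)[0],key=cv2.contourArea)[:,0]
       ~~~^^^^^^^^^^^^^^^^^^^^^^^^^^^^^^^^^^^^^^^^^^^^^^^^
ValueError: max() iterable argument is empty
```

Run:
```python
import cv2,numpy as np
t=cv2.imread('pics/top0.png');s=cv2.imread('pics/side0.png')
a=cv2.resize(t[170:310,165:305],(400,400),interpolation=2);b=cv2.resize(s[260:380,190:310],(400,400),interpolation=2)
c=cv2.resize(t[170:250,295:395],(400,200*8//5-120),interpolation=2);d=cv2.resize(s[210:280,290:385],(400,200),interpolation=2)
cv2.imwrite('pics/crop1.png',np.vstack([np.hstack([a,b]),np.hstack([c,d])]))
```

```text
(no output)
```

View pics/crop1.png

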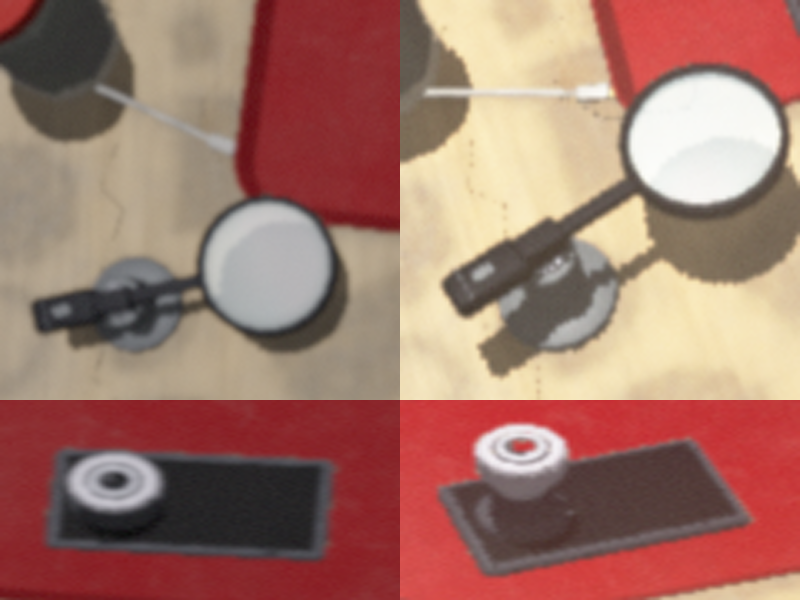

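The crops show the magnifier with its pod to the left in both views, and the nut clearly visible on the foot plate. I'll fit the glass ellipse, the dark handle, the nut top and the foot in both views.

```bash
cat > m2.py <<'E'
from h import *
def biggest(m): return max(cv2.findContours(m,0,cv2.CHAIN_APPROX_NONE)[0],key=cv2.contourArea)[:,0]
def sub(m,b): o=np.zeros_like(m);o[b[1]:b[3],b[0]:b[2]]=m[b[1]:b[3],b[0]:b[2]];return o
B={'top':((165,225,290,305),(300,180,390,240)),'side':((195,270,315,370),(290,210,385,280))}
for n in B:
    c=dict(np.load(n+'0.npz'));hsv=cv2.cvtColor(c['frame'],cv2.COLOR_BGR2HSV);b1,b2=B[n]
    S,V=hsv[...,1].astype(int),hsv[...,2].astype(int)
    g=biggest(sub(((S<40)&(V>130)).astype(np.uint8),b1)); W=world(c,g[:,0],g[:,1],.064)[:,:2].astype(np.float32)
    el=cv2.fitEllipse(W);L=np.array(el[0]);print(n,'lens',L.round(4),np.round(el[1],4))
    dk=sub((V<75).astype(np.uint8),b1); v,u=np.nonzero(dk); P=world(c,u,v); k=(P[:,2]>.058)&(P[:,2]<.08)
    P=P[k];u=u[k];v=v[k]; H=world(c,u,v,.070)[:,:2]; r=np.linalg.norm(H-L,axis=1); far=H[(r>.085)&(r<.16)]
    rc=cv2.minAreaRect(far.astype(np.float32)); q=far.mean(0)-L; d=q/np.linalg.norm(q)
    l=cv2.fitLine(far.astype(np.float32),2,0,.01,.01).ravel()[:2]; l=l*np.sign(l@d)
    print(' n',len(far),'yaw from centroid',np.arctan2(d[1],d[0]).round(3),'line',np.arctan2(l[1],l[0]).round(3),'rmax',r[r<.2].max().round(4),'rect',np.round(rc[0],4),np.round(rc[1],4),'boss',(L+.095*d).round(4))
    m=sub(((S<60)&(V>125)).astype(np.uint8),b2); v,u=np.nonzero(m); P=world(c,u,v); k=(P[:,2]>.082)
    C=world(c,u[k],v[k],.0875)[:,:2].astype(np.float32); print(' nut z',np.median(P[k,2]).round(4),np.round(cv2.fitEllipse(cv2.convexHull(C))[0],4),np.round(cv2.fitEllipse(cv2.convexHull(C))[1],4))
    f=sub(((S<90)).astype(np.uint8),b2); ct=biggest(f); W=world(c,ct[:,0],ct[:,1],.013)[:,:2].astype(np.float32); print(' foot',[np.round(x,4) for x in cv2.minAreaRect(W)])
    # pod/boss heights
E
python3 m2.py
```

```text
top lens [0.4354 0.1578] [0.0735 0.0744]
 n 296 yaw from centroid 1.82 line 1.779 rmax 0.1408 rect [0.4073 0.2672] [0.0204 0.0557] boss [0.4119 0.2499]
 nut z 0.0884 [0.5363 0.047 ] [0.0371 0.0378]
 foot [array([0.5342, 0.0129]), array([0.1274, 0.0739]), np.float64(86.1279)]
side lens [0.4355 0.156 ] [0.0735 0.0759]
 n 5 yaw from centroid 1.902 line 1.74 rmax 0.1397 rect [0.3931 0.2778] [0.0008 0.0221] boss [0.4046 0.2459]
 nut z 0.0872 [0.534  0.0468] [0.0381 0.0404]
 foot [array([0.5509, 0.0123]), array([0.1267, 0.1137]), np.float64(86.264)]
```

The stand lies at about (0.535, 0.047) with yaw 1.503. The foot centre and the nut agree on this, and the sizes match. The magnifier's lens is consistent at (0.4355, 0.157). I'll refine the handle with a looser threshold.

Run:
```python
from h import *
L=np.array([.4354,.157])
for n,b in(('top',(165,225,290,305)),('side',(195,270,315,370))):
    c=dict(np.load(n+'0.npz'));v,u=np.mgrid[b[1]:b[3],b[0]:b[2]];v=v.ravel();u=u.ravel()
    P=world(c,u,v);V=c['frame'][v,u].max(1)
    r=np.linalg.norm(P[:,:2]-L,axis=1)
    k=(P[:,2]>.062)&(P[:,2]<.078)&(V<110)&(r>.046)&(r<.16)
    for lo,hi in((.046,.08),(.088,.106),(.108,.15)):
        Q=P[k&(r>lo)&(r<hi)]; print(n,lo,len(Q),'z',np.median(Q[:,2]).round(4),'c',np.median(Q[:,:2],0).round(4),'yaw',np.arctan2(*(np.median(Q[:,:2],0)-L)[::-1]).round(3))
    # post foot on the table: grey low saturation, z~0..0.012
    print(' rmax',np.percentile(r[k],99.5).round(4))
```

```text
top 0.046 105 z 0.0677 c [0.4197 0.2184] yaw 1.82
top 0.088 90 z 0.0717 c [0.4122 0.2515] yaw 1.811
top 0.108 241 z 0.0706 c [0.405  0.2781] yaw 1.817
 rmax 0.1423
side 0.046 91 z 0.0663 c [0.4186 0.218 ] yaw 1.84
side 0.088 104 z 0.0699 c [0.4093 0.2506] yaw 1.843
side 0.108 241 z 0.0689 c [0.401  0.2769] yaw 1.85
 rmax 0.1417
```

>>> jog_arm:
  increments:
    - {"dx":0.4,"dy":0.4,"az":0.06,"gripper":1}
    - {"dx":0.8,"dy":0.8,"az":0.12,"gripper":1}
    - {"dx":1,"dy":1,"az":0.12,"gripper":1}

```text
$.increments[0]: bad value
```

>>> jog_arm:
  increments:
    - {"dx":0.3,"dy":0.4,"az":0.06,"gripper":1}
    - {"dx":0.5,"dy":0.8,"az":0.12,"gripper":1}
    - {"dx":0.6,"dy":1,"az":0.12,"gripper":1}

```text
$.increments[0]: bad value
```

>>> jog_arm:
  increments:
    - {"dx":0.4,"dy":0.4,"dz":0.0,"ax":0.0,"ay":0.0,"az":0.06,"gripper":1.0}
    - {"dx":0.8,"dy":0.8,"dz":0.0,"ax":0.0,"ay":0.0,"az":0.12,"gripper":1.0}
    - {"dx":1.0,"dy":1.0,"dz":0.0,"ax":0.0,"ay":0.0,"az":0.12,"gripper":1.0}

```text
time: 0.4
eef_pos: [0.4097, -0.4957, 0.2555]
tcp_rot: [0.947, 0.321, -0.0, -0.001]
contact_force: [0.9, 0.1, -0.3]
opening: 1.004
finger_force: 0.0
```

>>> jog_arm:
  increments:
    - {"dx":0.3,"dy":0.4,"dz":0,"ax":0,"ay":0,"az":0.06,"gripper":1}
    - {"dx":0.5,"dy":0.8,"dz":0,"ax":0,"ay":0,"az":0.12,"gripper":1}
    - {"dx":0.6,"dy":1,"dz":0,"ax":0,"ay":0,"az":0.12,"gripper":1}

```text
time: 0.7
eef_pos: [0.4822, -0.3743, 0.2556]
tcp_rot: [0.912, 0.41, 0.0, -0.001]
contact_force: [0.3, -0.4, -0.6]
opening: 0.996
finger_force: 0.0
```

>>> jog_arm:
  increments:
    - {"dx":0,"dy":0.4,"dz":0,"ax":0,"ay":0,"az":0.06,"gripper":1}
    - {"dx":0,"dy":0.8,"dz":0,"ax":0,"ay":0,"az":0.12,"gripper":1}
    - {"dx":0,"dy":1,"dz":0,"ax":0,"ay":0,"az":0.12,"gripper":1}

```text
time: 1.0
eef_pos: [0.4809, -0.2533, 0.2555]
tcp_rot: [0.869, 0.495, -0.0, -0.001]
contact_force: [0.2, -0.4, -0.6]
opening: 1.001
finger_force: 0.0
```

>>> jog_arm:
  increments:
    - {"dx":0,"dy":0.4,"dz":0,"ax":0,"ay":0,"az":0.06,"gripper":1}
    - {"dx":0,"dy":0.8,"dz":0,"ax":0,"ay":0,"az":0.12,"gripper":1}
    - {"dx":0,"dy":1,"dz":0,"ax":0,"ay":0,"az":0.12,"gripper":1}

```text
time: 1.3
eef_pos: [0.4805, -0.1338, 0.2557]
tcp_rot: [0.819, 0.574, 0.0, -0.001]
contact_force: [0.3, 0.4, 1.2]
opening: 0.997
finger_force: 0.0
```

>>> jog_arm:
  increments:
    - {"dx":0,"dy":0.4,"dz":0,"ax":0,"ay":0,"az":0.06,"gripper":1}
    - {"dx":0,"dy":0.8,"dz":0,"ax":0,"ay":0,"az":0.12,"gripper":1}
    - {"dx":0,"dy":1,"dz":0,"ax":0,"ay":0,"az":0.12,"gripper":1}

```text
time: 1.6
eef_pos: [0.4804, -0.014, 0.2558]
tcp_rot: [0.761, 0.649, 0.0, -0.001]
contact_force: [-0.5, -0.4, 0.3]
opening: 0.999
finger_force: 0.0
```

>>> jog_arm:
  increments:
    - {"dx":0,"dy":0.4,"dz":0,"ax":0,"ay":0,"az":0.06,"gripper":1}
    - {"dx":0,"dy":0.8,"dz":0,"ax":0,"ay":0,"az":0.12,"gripper":1}
    - {"dx":0,"dy":1,"dz":0,"ax":0,"ay":0,"az":0.12,"gripper":1}

```text
time: 1.9
eef_pos: [0.4804, 0.106, 0.2559]
tcp_rot: [0.696, 0.718, 0.0, -0.001]
contact_force: [-0.4, -0.2, -0.3]
opening: 1.001
finger_force: 0.0
```

>>> jog_arm:
  increments:
    - {"dx":-0.2,"dy":0.4,"dz":0,"ax":0,"ay":0,"az":0.06,"gripper":1}
    - {"dx":-0.4,"dy":0.8,"dz":-0.3,"ax":0,"ay":0,"az":0.12,"gripper":1}
    - {"dx":-0.5,"dy":1,"dz":-0.5,"ax":0,"ay":0,"az":0.12,"gripper":1}
    - {"dx":-0.5,"dy":1,"dz":-0.5,"ax":0,"ay":0,"az":0.12,"gripper":1}
    - {"dx":-0.5,"dy":1,"dz":-0.5,"ax":0,"ay":0,"az":0.12,"gripper":1}

```text
time: 2.4
eef_pos: [0.42, 0.2234, 0.195]
tcp_rot: [0.626, 0.779, -0.001, -0.001]
contact_force: [1.3, -0.2, 0.7]
opening: 1.0
finger_force: 0.0
```

```bash
cat > p.py <<'E'
from h import *
from scipy.spatial.transform import Rotation as R
def st():
    s=get_state();y=R.from_quat(s['tcp_rot']).as_matrix()[:,1]
    a=(np.arctan2(y[1],y[0])+np.pi/2)%np.pi-np.pi/2
    print('t',s['time'],'pos',s['eef_pos'].round(4),'close ang',a.round(4),'F',s['contact_force'].round(1),'T',s['wrist_torque'].round(3),'open',round(s['opening'],3),'ff',round(s['finger_force'],1),'q6',s['qpos'][5].round(2))
    return s
if __name__=='__main__': st()
E
python3 p.py
```

```text
t 2.4 pos [0.42   0.2234 0.195 ] close ang 0.2169 F [ 1.3 -0.2  0.7] T [ 0.005 -0.046  0.03 ] open 1.0 ff 0.0 q6 0.06
```

>>> jog_arm:
  increments:
    - {"dx":-0.06,"dy":0.18,"dz":-0.3,"ax":0,"ay":0,"az":0.024,"gripper":1}
    - {"dx":-0.06,"dy":0.18,"dz":-0.6,"ax":0,"ay":0,"az":0.024,"gripper":1}
    - {"dx":-0.06,"dy":0.18,"dz":-0.8,"ax":0,"ay":0,"az":0.024,"gripper":0.5}
    - {"dx":-0.06,"dy":0.18,"dz":-0.8,"ax":0,"ay":0,"az":0.024,"gripper":0.0}
    - {"dx":-0.06,"dy":0.18,"dz":-0.8,"ax":0,"ay":0,"az":0.024,"gripper":0.0}
    - {"dx":-0.06,"dy":0.18,"dz":-0.8,"ax":0,"ay":0,"az":0.024,"gripper":0.0}
    - {"dx":-0.06,"dy":0.18,"dz":-0.8,"ax":0,"ay":0,"az":0.024,"gripper":0.0}

```text
time: 3.1
eef_pos: [0.4158, 0.2448, 0.1025]
tcp_rot: [0.613, 0.79, 0.002, 0.001]
contact_force: [0.0, 0.2, -0.0]
opening: 0.498
finger_force: 0.0
```

Run:
```python
from p import *
st();t=shot('top','top1');s=shot('side','side1')
a=cv2.resize(t['frame'][190:350,145:305],(400,400),interpolation=2);b=cv2.resize(s['frame'][220:380,180:340],(400,400),interpolation=2)
cv2.imwrite('pics/crop2.png',np.hstack([a,b]))
```

```text
t 3.1 pos [0.4158 0.2448 0.1025] close ang 0.2514 F [ 0.   0.2 -0. ] T [-0.009  0.055  0.006] open 0.498 ff 0.0 q6 0.07
```

View pics/crop2.png

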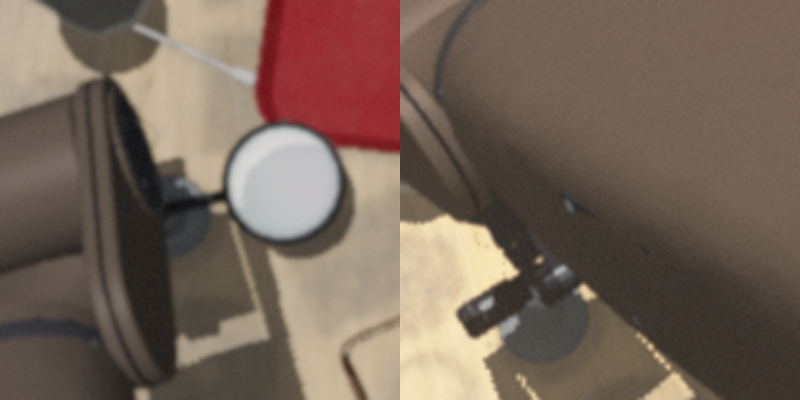

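The arm hides most of the boss, but the jaws straddle it and the pod sticks out at about (490,300) in the right-hand crop. I'll go lower and close gently.

>>> jog_arm:
  increments:
    - {"dx":-0.027,"dy":0,"dz":-0.1,"ax":0,"ay":0,"az":0,"gripper":0}
    - {"dx":-0.027,"dy":0,"dz":-0.17,"ax":0,"ay":0,"az":0,"gripper":0}
    - {"dx":-0.027,"dy":0,"dz":-0.17,"ax":0,"ay":0,"az":0,"gripper":0}
    - {"dx":-0.027,"dy":0,"dz":-0.17,"ax":0,"ay":0,"az":0,"gripper":0}

```text
time: 3.6
eef_pos: [0.4102, 0.2445, 0.0791]
tcp_rot: [0.613, 0.79, -0.001, -0.0]
contact_force: [0.8, -0.2, -0.4]
opening: 0.502
finger_force: 0.0
```

>>> jog_arm:
  increments:
    - {"dx":0,"dy":0,"dz":0,"ax":0,"ay":0,"az":0,"gripper":-0.4}
    - {"dx":0,"dy":0,"dz":0,"ax":0,"ay":0,"az":0,"gripper":-0.5}
    - {"dx":0,"dy":0,"dz":0,"ax":0,"ay":0,"az":0,"gripper":-0.6}
    - {"dx":0,"dy":0,"dz":0,"ax":0,"ay":0,"az":0,"gripper":-0.7}
    - {"dx":0,"dy":0,"dz":0,"ax":0,"ay":0,"az":0,"gripper":-0.8}
    - {"dx":0,"dy":0,"dz":0,"ax":0,"ay":0,"az":0,"gripper":-1}
    - {"dx":0,"dy":0,"dz":0,"ax":0,"ay":0,"az":0,"gripper":-1}
    - {"dx":0,"dy":0,"dz":0,"ax":0,"ay":0,"az":0,"gripper":-1}
  force: 30

```text
time: 4.4
eef_pos: [0.4122, 0.245, 0.0807]
tcp_rot: [0.613, 0.79, 0.002, 0.001]
contact_force: [5.1, 0.8, -0.1]
opening: 0.155
finger_force: 31.8
```

```bash
python3 p.py
```

```text
t 4.4 pos [0.4122 0.245  0.0807] close ang 0.252 F [ 5.1  0.8 -0.1] T [ 0.26  -0.867 -0.014] open 0.155 ff 31.8 q6 0.07
```

>>> jog_arm:
  increments:
    - {"dx":0.01,"dy":0,"dz":0,"ax":0,"ay":0,"az":0,"gripper":-1}
    - {"dx":0.01,"dy":0,"dz":0,"ax":0,"ay":0,"az":0,"gripper":-1}
    - {"dx":0.01,"dy":0,"dz":0,"ax":0,"ay":0,"az":0,"gripper":-1}
  force: 60

```text
time: 4.7
eef_pos: [0.4124, 0.245, 0.0807]
tcp_rot: [0.613, 0.79, 0.0, -0.0]
contact_force: [2.2, 1.1, 4.7]
opening: 0.143
finger_force: 63.3
```

```bash
python3 p.py
```

```text
t 4.7 pos [0.4124 0.245  0.0807] close ang 0.2519 F [2.2 1.1 4.7] T [ 0.321 -0.31  -0.053] open 0.143 ff 63.3 q6 0.07
```

>>> jog_arm:
  increments:
    - {"dx":0.01,"dy":0,"dz":0.05,"ax":0,"ay":0,"az":0,"gripper":-1}
    - {"dx":0.01,"dy":0,"dz":0.15,"ax":0,"ay":0,"az":0,"gripper":-1}
    - {"dx":0.01,"dy":0,"dz":0.3,"ax":0,"ay":0,"az":0,"gripper":-1}
    - {"dx":0.01,"dy":0,"dz":0.5,"ax":0,"ay":0,"az":0,"gripper":-1}
    - {"dx":0.01,"dy":0,"dz":0.7,"ax":0,"ay":0,"az":0,"gripper":-1}
    - {"dx":0.01,"dy":0,"dz":0.85,"ax":0,"ay":0,"az":0,"gripper":-1}
    - {"dx":0.01,"dy":0,"dz":0.85,"ax":0,"ay":0,"az":0,"gripper":-1}
    - {"dx":0.01,"dy":0,"dz":0.85,"ax":0,"ay":0,"az":0,"gripper":-1}
    - {"dx":0.01,"dy":0,"dz":0.85,"ax":0,"ay":0,"az":0,"gripper":-1}

```text
time: 5.6
eef_pos: [0.4116, 0.244, 0.1798]
tcp_rot: [0.613, 0.79, -0.002, -0.001]
contact_force: [0.5, 0.2, -1.2]
opening: 0.143
finger_force: 62.4
```

```bash
python3 p.py
```

```text
t 5.6 pos [0.4116 0.244  0.1798] close ang 0.2523 F [ 0.5  0.2 -1.2] T [-0.039  0.002 -0.025] open 0.143 ff 62.4 q6 0.07
```

>>> jog_arm:
  increments:
    - {"dx":0.15,"dy":-0.3,"dz":0.05,"ax":0,"ay":0,"az":-0.04,"gripper":-1}
    - {"dx":0.35,"dy":-0.6,"dz":0.1,"ax":0,"ay":0,"az":-0.08,"gripper":-1}
    - {"dx":0.5,"dy":-0.84,"dz":0.1,"ax":0,"ay":0,"az":-0.1,"gripper":-1}

```text
time: 5.9
eef_pos: [0.4735, 0.1423, 0.1932]
tcp_rot: [0.673, 0.739, -0.001, -0.0]
contact_force: [0.8, 0.8, -1.2]
opening: 0.143
finger_force: 62.4
```

>>> jog_arm:
  increments:
    - {"dx":0.2,"dy":-0.3,"dz":0,"ax":0,"ay":0,"az":-0.04,"gripper":-1}
    - {"dx":0.4,"dy":-0.6,"dz":0,"ax":0,"ay":0,"az":-0.08,"gripper":-1}
    - {"dx":0.5,"dy":-0.8,"dz":0,"ax":0,"ay":0,"az":-0.1,"gripper":-1}
    - {"dx":0.53,"dy":-0.84,"dz":0,"ax":0,"ay":0,"az":-0.104,"gripper":-1}
    - {"dx":0.53,"dy":-0.84,"dz":0,"ax":0,"ay":0,"az":-0.104,"gripper":-1}
    - {"dx":0.53,"dy":-0.84,"dz":0,"ax":0,"ay":0,"az":-0.104,"gripper":-1}
    - {"dx":0.53,"dy":-0.84,"dz":0,"ax":0,"ay":0,"az":-0.104,"gripper":-1}

```text
time: 6.6
eef_pos: [0.5359, 0.0442, 0.1933]
tcp_rot: [0.73, 0.683, -0.0, -0.001]
contact_force: [-1.5, -0.1, -1.1]
opening: 0.147
finger_force: 62.3
```

Run:
```python
from p import *
st();t=shot('top','top2');s=shot('side','side2')
a=cv2.resize(t['frame'][120:280,250:410],(400,400),interpolation=2);b=cv2.resize(s['frame'][150:310,240:400],(400,400),interpolation=2)
cv2.imwrite('pics/crop3.png',np.hstack([a,b]))
```

```text
t 6.6 pos [0.5359 0.0442 0.1933] close ang -0.0665 F [-1.5 -0.1 -1.1] T [-0.017  0.034  0.064] open 0.147 ff 62.3 q6 -0.04
```

View pics/crop3.png

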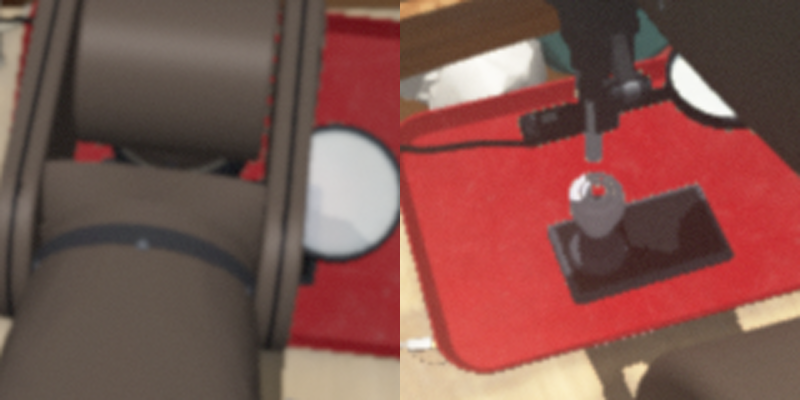

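The side crop shows the spigot hanging straight, with its tip at about (593,158), above the nut at (597,192). The lens is visible in the top view at (350,192). I'll measure the offsets.

```bash
cat > m3.py <<'E'
from h import *
t=dict(np.load('top2.npz'));s=dict(np.load('side2.npz'))
def hsv(c): h=cv2.cvtColor(c['frame'],cv2.COLOR_BGR2HSV).astype(int); return h[...,1],h[...,2]
# lens glass, top
S,V=hsv(t); m=((S<40)&(V>130)).astype(np.uint8); m[:,:372]=0; m[:165]=0; m[230:]=0; m[:,412:]=0
g=max(cv2.findContours(m,0,1)[0],key=cv2.contourArea)[:,0]; g=g[g[:,0]>376]
W=world(t,g[:,0],g[:,1],.1766)[:,:2]
A=np.c_[2*W,np.ones(len(W))];x=np.linalg.lstsq(A,(W**2).sum(1),rcond=None)[0];print('lens',x[:2].round(4),'r',np.sqrt(x[2]+x[:2]@x[:2]).round(4), 'rng',np.ptp(W,0).round(3))
# spigot, side: grey low-sat columns per row
S,V=hsv(s)
for r in range(200,214,2):
    k=np.nonzero((S[r,308:326]<90))[0]+308; 
    if len(k): print('row',r,k.min(),k.max(),'d',s['depth'][r,int(k.mean())].round(3),world(s,[k.mean()],[r])[0].round(4))
m=((S<70)&(V>110)).astype(np.uint8); m2=np.zeros_like(m);m2[216:250,300:335]=m[216:250,300:335]
v,u=np.nonzero(m2);P=world(s,u,v);k=P[:,2]>.083;C=world(s,u[k],v[k],.0875)[:,:2].astype(np.float32);print('nut',cv2.fitEllipse(cv2.convexHull(C)),P[k,2].mean(),u[k].min(),u[k].max())
E
python3 m3.py
```

```text
lens [ 0.5298 -0.0464] r 0.0373 rng [0.075 0.048]
row 200 308 324 d 0.795 [0.5226 0.0534 0.1805]
row 202 308 320 d 0.801 [0.5244 0.0547 0.174 ]
row 204 314 320 d 0.812 [0.5273 0.0511 0.164 ]
row 206 314 320 d 0.825 [0.5327 0.049  0.1516]
row 208 314 320 d 0.828 [0.5318 0.0494 0.1475]
row 210 314 319 d 0.831 [0.5313 0.0506 0.1432]
row 212 314 320 d 0.837 [0.5321 0.0494 0.1363]
nut ((0.5343055129051208, 0.047089021652936935), (0.035626672208309174, 0.038512565195560455), 99.22045135498047) 0.09054240845109024 308 328
```

The two views agree: shift about -1.4 mm in y. Then descend to just inside the mouth.

>>> jog_arm:
  increments:
    - {"dx":-0.003,"dy":-0.012,"dz":-0.1,"ax":0,"ay":0,"az":0,"gripper":-1}
    - {"dx":-0.003,"dy":-0.012,"dz":-0.2,"ax":0,"ay":0,"az":0,"gripper":-1}
    - {"dx":-0.003,"dy":-0.012,"dz":-0.26,"ax":0,"ay":0,"az":0,"gripper":-1}
    - {"dx":-0.003,"dy":-0.012,"dz":-0.29,"ax":0,"ay":0,"az":0,"gripper":-1}
    - {"dx":-0.003,"dy":-0.012,"dz":-0.31,"ax":0,"ay":0,"az":0,"gripper":-1}
    - {"dx":-0.003,"dy":-0.012,"dz":-0.33,"ax":0,"ay":0,"az":0,"gripper":-1}
    - {"dx":-0.003,"dy":-0.012,"dz":-0.35,"ax":0,"ay":0,"az":0,"gripper":-1}
    - {"dx":-0.003,"dy":-0.012,"dz":-0.36,"ax":0,"ay":0,"az":0,"gripper":-1}
    - {"dx":-0.003,"dy":-0.012,"dz":-0.36,"ax":0,"ay":0,"az":0,"gripper":-1}

```text
time: 7.6
eef_pos: [0.5365, 0.0415, 0.1507]
tcp_rot: [0.731, 0.683, 0.0, 0.0]
contact_force: [-0.0, 0.7, -1.1]
opening: 0.143
finger_force: 62.4
```

```bash
python3 p.py
```

```text
t 7.6 pos [0.5365 0.0415 0.1507] close ang -0.0683 F [-0.   0.7 -1.1] T [ 0.042 -0.003 -0.003] open 0.143 ff 62.4 q6 -0.04
```

No contact force with the tip 6 mm below the mouth, so it has entered. Continuing slowly.

>>> jog_arm:
  increments:
    - {"dx":0,"dy":0,"dz":-0.03,"ax":0,"ay":0,"az":0,"gripper":-1}
    - {"dx":0,"dy":0,"dz":-0.06,"ax":0,"ay":0,"az":0,"gripper":-1}
    - {"dx":0,"dy":0,"dz":-0.09,"ax":0,"ay":0,"az":0,"gripper":-1}
    - {"dx":0,"dy":0,"dz":-0.12,"ax":0,"ay":0,"az":0,"gripper":-1}
    - {"dx":0,"dy":0,"dz":-0.12,"ax":0,"ay":0,"az":0,"gripper":-1}
    - {"dx":0,"dy":0,"dz":-0.12,"ax":0,"ay":0,"az":0,"gripper":-1}

```text
time: 8.2
eef_pos: [0.5364, 0.0416, 0.1361]
tcp_rot: [0.731, 0.683, -0.0, -0.0]
contact_force: [-0.1, -0.6, -1.1]
opening: 0.146
finger_force: 62.4
```

```bash
python3 p.py
```

```text
t 8.2 pos [0.5364 0.0416 0.1361] close ang -0.0683 F [-0.1 -0.6 -1.1] T [ 0.006  0.032 -0.049] open 0.146 ff 62.4 q6 -0.04
```

>>> jog_arm:
  increments:
    - {"dx":0,"dy":0,"dz":-0.02,"ax":0,"ay":0,"az":0,"gripper":-1}
    - {"dx":0,"dy":0,"dz":-0.04,"ax":0,"ay":0,"az":0,"gripper":-1}
    - {"dx":0,"dy":0,"dz":-0.06,"ax":0,"ay":0,"az":0,"gripper":-1}
    - {"dx":0,"dy":0,"dz":-0.08,"ax":0,"ay":0,"az":0,"gripper":-1}
    - {"dx":0,"dy":0,"dz":-0.1,"ax":0,"ay":0,"az":0,"gripper":-1}
    - {"dx":0,"dy":0,"dz":-0.11,"ax":0,"ay":0,"az":0,"gripper":-1}
    - {"dx":0,"dy":0,"dz":-0.11,"ax":0,"ay":0,"az":0,"gripper":-1}

```text
time: 8.9
eef_pos: [0.5364, 0.0418, 0.1227]
tcp_rot: [0.731, 0.683, 0.0, -0.0]
contact_force: [0.4, 1.5, -0.4]
opening: 0.145
finger_force: 62.5
```

```bash
python3 p.py
```

```text
t 8.9 pos [0.5364 0.0418 0.1227] close ang -0.0684 F [ 0.4  1.5 -0.4] T [ 0.347 -0.005  0.029] open 0.145 ff 62.5 q6 -0.04
```

>>> jog_arm:
  increments:
    - {"dx":0,"dy":0,"dz":-0.01,"ax":0,"ay":0,"az":0,"gripper":-1}
    - {"dx":0,"dy":0,"dz":-0.02,"ax":0,"ay":0,"az":0,"gripper":-1}

```text
time: 9.1
eef_pos: [0.5365, 0.0417, 0.1208]
tcp_rot: [0.731, 0.683, 0.0, -0.0]
contact_force: [-1.8, 2.2, 3.7]
opening: 0.148
finger_force: 63.2
```

>>> jog_arm:
  increments:
    - {"dx":0,"dy":0,"dz":-0.008,"ax":0,"ay":0,"az":0,"gripper":-1}
    - {"dx":0,"dy":0,"dz":-0.016,"ax":0,"ay":0,"az":0,"gripper":-1}

```text
time: 9.3
eef_pos: [0.5367, 0.0417, 0.1205]
tcp_rot: [0.731, 0.683, -0.0, -0.0]
contact_force: [-6.7, 2.0, 13.5]
opening: 0.145
finger_force: 64.3
```

```bash
python3 p.py
```

```text
t 9.3 pos [0.5367 0.0417 0.1205] close ang -0.0682 F [-6.7  2.  13.5] T [0.482 1.129 0.012] open 0.145 ff 64.3 q6 -0.04
```

>>> jog_arm:
  increments:
    - {"dx":0,"dy":0,"dz":-0.01,"ax":0,"ay":0,"az":0,"gripper":-1}
    - {"dx":0,"dy":0,"dz":-0.01,"ax":0,"ay":0,"az":0,"gripper":-1}

```text
time: 9.5
eef_pos: [0.5367, 0.0417, 0.1205]
tcp_rot: [0.731, 0.683, -0.0, -0.001]
contact_force: [-8.5, 2.7, 15.6]
opening: 0.143
finger_force: 64.6
```

```bash
python3 p.py
```

```text
t 9.5 pos [0.5367 0.0417 0.1205] close ang -0.0679 F [-8.5  2.7 15.6] T [ 0.407  1.354 -0.033] open 0.143 ff 64.6 q6 -0.04
```

It stopped hard at the expected height with 15 N, so it is home. Next I unload and open.

>>> jog_arm:
  increments:
    - {"dx":0,"dy":0,"dz":0.025,"ax":0,"ay":0,"az":0,"gripper":-1}
    - {"dx":0,"dy":0,"dz":0.03,"ax":0,"ay":0,"az":0,"gripper":-0.8}
    - {"dx":0,"dy":0,"dz":0.03,"ax":0,"ay":0,"az":0,"gripper":-0.6}
    - {"dx":0,"dy":0,"dz":0.03,"ax":0,"ay":0,"az":0,"gripper":0}
    - {"dx":0,"dy":0,"dz":0.03,"ax":0,"ay":0,"az":0,"gripper":1}
    - {"dx":0,"dy":0,"dz":0.03,"ax":0,"ay":0,"az":0,"gripper":1}
    - {"dx":0,"dy":0,"dz":0.03,"ax":0,"ay":0,"az":0,"gripper":1}
    - {"dx":0,"dy":0,"dz":0.03,"ax":0,"ay":0,"az":0,"gripper":1}

```text
time: 10.3
eef_pos: [0.5365, 0.0415, 0.1212]
tcp_rot: [0.731, 0.683, -0.0, 0.0]
contact_force: [-0.2, 0.2, -0.5]
opening: 0.998
finger_force: 0.0
```

```bash
python3 p.py
```

```text
t 10.3 pos [0.5365 0.0415 0.1212] close ang -0.0683 F [-0.2  0.2 -0.5] T [-0.017 -0.005 -0.001] open 0.998 ff 0.0 q6 -0.04
```

>>> jog_arm:
  increments:
    - {"dx":0,"dy":0.04,"dz":0,"ax":0,"ay":0,"az":0.09,"gripper":1}
    - {"dx":0,"dy":0.04,"dz":0,"ax":0,"ay":0,"az":0.18,"gripper":1}
    - {"dx":0,"dy":0.04,"dz":0,"ax":0,"ay":0,"az":0.27,"gripper":1}
    - {"dx":0,"dy":0.04,"dz":0,"ax":0,"ay":0,"az":0.36,"gripper":1}
    - {"dx":0,"dy":0.04,"dz":0,"ax":0,"ay":0,"az":0.44,"gripper":1}
    - {"dx":0,"dy":0.04,"dz":0,"ax":0,"ay":0,"az":0.44,"gripper":1}
    - {"dx":0,"dy":0.04,"dz":0,"ax":0,"ay":0,"az":0.44,"gripper":1}

```text
time: 11.0
eef_pos: [0.5365, 0.0464, 0.1212]
tcp_rot: [0.458, 0.889, 0.0, 0.0]
contact_force: [-0.5, -0.2, -0.4]
opening: 0.999
finger_force: 0.0
```

Run:
```python
from p import *
st();t=shot('top','top3');s=shot('side','side3')
a=cv2.resize(t['frame'][140:300,250:410],(400,400),interpolation=2);b=cv2.resize(s['frame'][150:310,240:400],(400,400),interpolation=2)
cv2.imwrite('pics/crop4.png',np.hstack([a,b]))
```

```text
t 11.0 pos [0.5365 0.0464 0.1212] close ang 0.6202 F [-0.5 -0.2 -0.4] T [-0.006  0.02   0.013] open 0.999 ff 0.0 q6 -0.72
```

View pics/crop4.png

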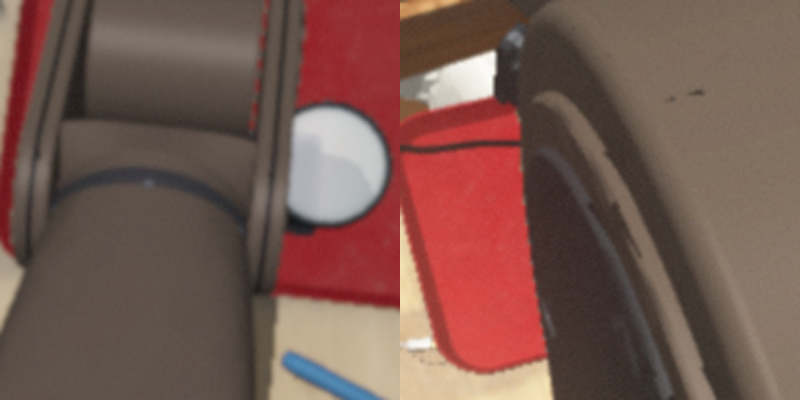

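The lens sits level over the foot, at about (335,165) in the top crop. I'll lower over the nut and grip it.

>>> jog_arm:
  increments:
    - {"dx":0,"dy":0,"dz":-0.1,"ax":0,"ay":0,"az":0,"gripper":1}
    - {"dx":0,"dy":0,"dz":-0.2,"ax":0,"ay":0,"az":0,"gripper":1}
    - {"dx":0,"dy":0,"dz":-0.26,"ax":0,"ay":0,"az":0,"gripper":1}
    - {"dx":0,"dy":0,"dz":-0.26,"ax":0,"ay":0,"az":0,"gripper":0.6}
    - {"dx":0,"dy":0,"dz":-0.26,"ax":0,"ay":0,"az":0,"gripper":0.3}

```text
time: 11.6
eef_pos: [0.5362, 0.0464, 0.0894]
tcp_rot: [0.456, 0.89, -0.0, -0.001]
contact_force: [0.6, 0.2, -0.2]
opening: 0.692
finger_force: 0.0
```

>>> jog_arm:
  increments:
    - {"dx":0,"dy":0,"dz":0,"ax":0,"ay":0,"az":0,"gripper":0.2}
    - {"dx":0,"dy":0,"dz":0,"ax":0,"ay":0,"az":0,"gripper":0.1}
    - {"dx":0,"dy":0,"dz":0,"ax":0,"ay":0,"az":0,"gripper":0}
    - {"dx":0,"dy":0,"dz":0,"ax":0,"ay":0,"az":0,"gripper":-0.1}
    - {"dx":0,"dy":0,"dz":0,"ax":0,"ay":0,"az":0,"gripper":-0.2}
    - {"dx":0,"dy":0,"dz":0,"ax":0,"ay":0,"az":0,"gripper":-0.3}
    - {"dx":0,"dy":0,"dz":0,"ax":0,"ay":0,"az":0,"gripper":-0.3}
  force: 25

```text
time: 12.3
eef_pos: [0.5368, 0.0462, 0.0907]
tcp_rot: [0.456, 0.89, -0.0, 0.0]
contact_force: [-1.2, -0.8, 5.2]
opening: 0.442
finger_force: 25.0
```

```bash
python3 p.py
```

```text
t 12.3 pos [0.5368 0.0462 0.0907] close ang 0.6232 F [-1.2 -0.8  5.2] T [-0.142  0.311  0.032] open 0.442 ff 25.0 q6 -0.73
```

>>> jog_arm:
  increments:
    - {"dx":0,"dy":0,"dz":0,"ax":0,"ay":0,"az":0,"gripper":-0.5}
    - {"dx":0,"dy":0,"dz":0,"ax":0,"ay":0,"az":0,"gripper":-0.5}
    - {"dx":0,"dy":0,"dz":0,"ax":0,"ay":0,"az":-0.03,"gripper":-0.5}
    - {"dx":0,"dy":0,"dz":0,"ax":0,"ay":0,"az":-0.06,"gripper":-0.5}
  force: 70

```text
time: 12.7
eef_pos: [0.5368, 0.0462, 0.091]
tcp_rot: [0.498, 0.867, -0.0, 0.0]
contact_force: [-2.6, -0.0, 6.7]
opening: 0.424
finger_force: 69.1
```

```bash
python3 p.py
```

```text
t 12.7 pos [0.5368 0.0462 0.091 ] close ang 0.5279 F [-2.6 -0.   6.7] T [-0.119  0.416  0.189] open 0.424 ff 69.1 q6 -0.63
```

>>> jog_arm:
  increments:
    - {"dx":0,"dy":0,"dz":0,"ax":0,"ay":0,"az":-0.03,"gripper":-0.5}
    - {"dx":0,"dy":0,"dz":0,"ax":0,"ay":0,"az":-0.06,"gripper":-0.5}

```text
time: 12.9
eef_pos: [0.5368, 0.0462, 0.091]
tcp_rot: [0.538, 0.843, -0.0, 0.0]
contact_force: [-2.0, -0.7, 5.6]
opening: 0.423
finger_force: 69.1
```

```bash
python3 p.py
```

```text
t 12.9 pos [0.5368 0.0462 0.091 ] close ang 0.4336 F [-2.  -0.7  5.6] T [-0.185  0.371  0.17 ] open 0.423 ff 69.1 q6 -0.54
```

>>> jog_arm:
  increments:
    - {"dx":0,"dy":0,"dz":0,"ax":0,"ay":0,"az":-0.03,"gripper":-0.5}
    - {"dx":0,"dy":0,"dz":0,"ax":0,"ay":0,"az":-0.06,"gripper":-0.5}

```text
time: 13.1
eef_pos: [0.5369, 0.0462, 0.091]
tcp_rot: [0.578, 0.816, -0.0, 0.0]
contact_force: [-2.8, -0.9, 7.5]
opening: 0.424
finger_force: 69.1
```

```bash
python3 p.py
```

```text
t 13.1 pos [0.5369 0.0462 0.091 ] close ang 0.3393 F [-2.8 -0.9  7.5] T [-0.113  0.377  0.216] open 0.424 ff 69.1 q6 -0.44
```

>>> jog_arm:
  increments:
    - {"dx":0,"dy":0,"dz":0,"ax":0,"ay":0,"az":-0.03,"gripper":-0.5}
    - {"dx":0,"dy":0,"dz":0,"ax":0,"ay":0,"az":-0.06,"gripper":-0.5}

```text
time: 13.3
eef_pos: [0.5369, 0.0462, 0.091]
tcp_rot: [0.615, 0.788, -0.0, 0.0]
contact_force: [-1.7, -1.1, 6.5]
opening: 0.427
finger_force: 69.1
```

```bash
python3 p.py
```

```text
t 13.3 pos [0.5369 0.0462 0.091 ] close ang 0.2451 F [-1.7 -1.1  6.5] T [-0.094  0.371  0.222] open 0.427 ff 69.1 q6 -0.35
```

>>> jog_arm:
  increments:
    - {"dx":0,"dy":0,"dz":0,"ax":0,"ay":0,"az":-0.03,"gripper":-0.5}
    - {"dx":0,"dy":0,"dz":0,"ax":0,"ay":0,"az":-0.06,"gripper":-0.5}

```text
time: 13.5
eef_pos: [0.5369, 0.0462, 0.091]
tcp_rot: [0.652, 0.758, 0.0, 0.001]
contact_force: [-1.6, -0.4, 6.4]
opening: 0.422
finger_force: 69.1
```

```bash
python3 p.py
```

```text
t 13.5 pos [0.5369 0.0462 0.091 ] close ang 0.1508 F [-1.6 -0.4  6.4] T [-0.103  0.365  0.168] open 0.422 ff 69.1 q6 -0.25
```

Still running freely at about 0.19 N m.

>>> jog_arm:
  increments:
    - {"dx":0,"dy":0,"dz":0,"ax":0,"ay":0,"az":-0.03,"gripper":-0.5}
    - {"dx":0,"dy":0,"dz":0,"ax":0,"ay":0,"az":-0.06,"gripper":-0.5}

```text
time: 13.7
eef_pos: [0.5369, 0.0463, 0.091]
tcp_rot: [0.687, 0.727, 0.0, 0.0]
contact_force: [-2.5, -0.7, 7.1]
opening: 0.426
finger_force: 69.1
```

```bash
python3 p.py
```

```text
t 13.7 pos [0.5369 0.0463 0.091 ] close ang 0.0565 F [-2.5 -0.7  7.1] T [-0.084  0.351  0.198] open 0.426 ff 69.1 q6 -0.16
```

>>> jog_arm:
  increments:
    - {"dx":0,"dy":0,"dz":0,"ax":0,"ay":0,"az":-0.03,"gripper":-0.5}
    - {"dx":0,"dy":0,"dz":0,"ax":0,"ay":0,"az":-0.06,"gripper":-0.5}

```text
time: 13.9
eef_pos: [0.537, 0.0463, 0.091]
tcp_rot: [0.72, 0.694, 0.0, 0.001]
contact_force: [-1.2, 0.1, 6.4]
opening: 0.424
finger_force: 69.1
```

```bash
python3 p.py
```

```text
t 13.9 pos [0.537  0.0463 0.091 ] close ang -0.0377 F [-1.2  0.1  6.4] T [-0.064  0.247  0.206] open 0.424 ff 69.1 q6 -0.06
```

>>> jog_arm:
  increments:
    - {"dx":0,"dy":0,"dz":0,"ax":0,"ay":0,"az":-0.03,"gripper":-0.5}
    - {"dx":0,"dy":0,"dz":0,"ax":0,"ay":0,"az":-0.06,"gripper":-0.5}

```text
time: 14.1
eef_pos: [0.537, 0.0463, 0.091]
tcp_rot: [0.752, 0.659, 0.0, 0.001]
contact_force: [-1.4, -0.0, 6.2]
opening: 0.423
finger_force: 69.1
```

```bash
python3 p.py
```

```text
t 14.1 pos [0.537  0.0463 0.091 ] close ang -0.1319 F [-1.4 -0.   6.2] T [-0.114  0.264  0.198] open 0.423 ff 69.1 q6 0.03
```

>>> jog_arm:
  increments:
    - {"dx":0,"dy":0,"dz":0,"ax":0,"ay":0,"az":-0.03,"gripper":-0.5}
    - {"dx":0,"dy":0,"dz":0,"ax":0,"ay":0,"az":-0.06,"gripper":-0.5}

```text
time: 14.3
eef_pos: [0.537, 0.0462, 0.091]
tcp_rot: [0.782, 0.623, 0.0, 0.001]
contact_force: [-1.5, -0.9, 6.3]
opening: 0.423
finger_force: 69.1
```

```bash
python3 p.py
```

```text
t 14.3 pos [0.537  0.0462 0.091 ] close ang -0.226 F [-1.5 -0.9  6.3] T [-0.001  0.262  0.295] open 0.423 ff 69.1 q6 0.12
```

The torque has risen to 0.295 N m against about 0.195 free running, so the collet is biting. I'll take smaller steps from here.

>>> jog_arm:
  increments:
    - {"dx":0,"dy":0,"dz":0,"ax":0,"ay":0,"az":-0.03,"gripper":-0.5}

```text
time: 14.4
eef_pos: [0.537, 0.0462, 0.091]
tcp_rot: [0.797, 0.604, 0.0, 0.001]
contact_force: [-2.4, -0.1, 5.9]
opening: 0.423
finger_force: 69.2
```

```bash
python3 p.py
```

```text
t 14.4 pos [0.537  0.0462 0.091 ] close ang -0.2729 F [-2.4 -0.1  5.9] T [-0.025  0.287  0.26 ] open 0.423 ff 69.2 q6 0.17
```

>>> jog_arm:
  increments:
    - {"dx":0,"dy":0,"dz":0,"ax":0,"ay":0,"az":-0.02,"gripper":-0.5}

```text
time: 14.5
eef_pos: [0.537, 0.0462, 0.091]
tcp_rot: [0.806, 0.592, 0.0, 0.001]
contact_force: [-1.2, 0.2, 5.9]
opening: 0.427
finger_force: 69.2
```

```bash
python3 p.py
```

```text
t 14.5 pos [0.537  0.0462 0.091 ] close ang -0.3039 F [-1.2  0.2  5.9] T [-0.054  0.255  0.26 ] open 0.427 ff 69.2 q6 0.2
```

>>> jog_arm:
  increments:
    - {"dx":0,"dy":0,"dz":0,"ax":0,"ay":0,"az":-0.01,"gripper":-0.5}

```text
time: 14.6
eef_pos: [0.5371, 0.0463, 0.091]
tcp_rot: [0.81, 0.586, 0.0, 0.001]
contact_force: [-0.5, 0.2, 6.6]
opening: 0.427
finger_force: 69.2
```

```bash
python3 p.py
```

```text
t 14.6 pos [0.5371 0.0463 0.091 ] close ang -0.3188 F [-0.5  0.2  6.6] T [0.007 0.314 0.311] open 0.427 ff 69.2 q6 0.22
```

>>> jog_arm:
  increments:
    - {"dx":0,"dy":0,"dz":0,"ax":0,"ay":0,"az":-0.02,"gripper":-0.5}

```text
time: 14.7
eef_pos: [0.5371, 0.0462, 0.091]
tcp_rot: [0.819, 0.573, 0.0, 0.001]
contact_force: [-1.0, -0.7, 6.1]
opening: 0.421
finger_force: 69.2
```

```bash
python3 p.py
```

```text
t 14.7 pos [0.5371 0.0462 0.091 ] close ang -0.3502 F [-1.  -0.7  6.1] T [-0.042  0.272  0.31 ] open 0.421 ff 69.2 q6 0.25
```

>>> jog_arm:
  increments:
    - {"dx":0,"dy":0,"dz":0,"ax":0,"ay":0,"az":-0.01,"gripper":-0.5}

```text
time: 14.8
eef_pos: [0.537, 0.0462, 0.091]
tcp_rot: [0.824, 0.567, 0.0, 0.001]
contact_force: [-1.0, 0.5, 5.4]
opening: 0.422
finger_force: 69.2
```

```bash
python3 p.py
```

```text
t 14.8 pos [0.537  0.0462 0.091 ] close ang -0.3656 F [-1.   0.5  5.4] T [-0.049  0.263  0.392] open 0.422 ff 69.2 q6 0.26
```

>>> jog_arm:
  increments:
    - {"dx":0,"dy":0,"dz":0,"ax":0,"ay":0,"az":-0.016,"gripper":-0.5}

```text
time: 14.9
eef_pos: [0.5371, 0.0463, 0.091]
tcp_rot: [0.831, 0.556, 0.0, 0.001]
contact_force: [-0.5, -0.3, 6.3]
opening: 0.426
finger_force: 69.2
```

```bash
python3 p.py
```

```text
t 14.9 pos [0.5371 0.0463 0.091 ] close ang -0.3906 F [-0.5 -0.3  6.3] T [0.07  0.233 0.414] open 0.426 ff 69.2 q6 0.29
```

>>> jog_arm:
  increments:
    - {"dx":0,"dy":0,"dz":0,"ax":0,"ay":0,"az":-0.01,"gripper":-0.5}

```text
time: 15.0
eef_pos: [0.5371, 0.0462, 0.091]
tcp_rot: [0.835, 0.55, 0.0, 0.001]
contact_force: [-0.9, -1.5, 6.6]
opening: 0.422
finger_force: 69.2
```

```bash
python3 p.py
```

```text
t 15.0 pos [0.5371 0.0462 0.091 ] close ang -0.4061 F [-0.9 -1.5  6.6] T [0.019 0.288 0.366] open 0.422 ff 69.2 q6 0.3
```

The fit gives a rise of about 0.21 N m, which is hand-tight. Release and rise clear.

>>> jog_arm:
  increments:
    - {"dx":0,"dy":0,"dz":0,"ax":0,"ay":0,"az":0,"gripper":0.1}
    - {"dx":0,"dy":0,"dz":0,"ax":0,"ay":0,"az":0,"gripper":0.5}
    - {"dx":0,"dy":0,"dz":0,"ax":0,"ay":0,"az":0,"gripper":1}
    - {"dx":0,"dy":0,"dz":0,"ax":0,"ay":0,"az":0,"gripper":1}
    - {"dx":0,"dy":0,"dz":0,"ax":0,"ay":0,"az":0,"gripper":1}
    - {"dx":0,"dy":0,"dz":0.2,"ax":0,"ay":0,"az":0,"gripper":1}
    - {"dx":0,"dy":0,"dz":0.5,"ax":0,"ay":0,"az":0,"gripper":1}
    - {"dx":0,"dy":0,"dz":0.8,"ax":0,"ay":0,"az":0,"gripper":1}
    - {"dx":0,"dy":0,"dz":1,"ax":0,"ay":0,"az":0,"gripper":1}
    - {"dx":0,"dy":0,"dz":1,"ax":0,"ay":0,"az":0,"gripper":1}

```text
time: 16.0
eef_pos: [0.539, 0.0462, 0.2149]
tcp_rot: [0.836, 0.549, 0.004, 0.003]
contact_force: [-0.5, 0.1, -0.1]
opening: 0.998
finger_force: 0.0
```

>>> jog_arm:
  increments:
    - {"dx":0,"dy":-0.4,"dz":0.2,"ax":0,"ay":0,"az":0,"gripper":1}
    - {"dx":0,"dy":-0.8,"dz":0.2,"ax":0,"ay":0,"az":0,"gripper":1}
    - {"dx":0,"dy":-1,"dz":0.2,"ax":0,"ay":0,"az":0,"gripper":1}

```text
time: 16.3
eef_pos: [0.5363, -0.0762, 0.2337]
tcp_rot: [0.836, 0.549, -0.0, 0.001]
contact_force: [0.0, 0.4, 0.0]
opening: 1.001
finger_force: 0.0
```

>>> jog_arm:
  increments:
    - {"dx":0,"dy":-0.4,"dz":0,"ax":0,"ay":0,"az":0,"gripper":1}
    - {"dx":0,"dy":-0.8,"dz":0,"ax":0,"ay":0,"az":0,"gripper":1}
    - {"dx":0,"dy":-1,"dz":0,"ax":0,"ay":0,"az":0,"gripper":1}

```text
time: 16.6
eef_pos: [0.5356, -0.1967, 0.2323]
tcp_rot: [0.836, 0.548, -0.001, -0.001]
contact_force: [0.9, 0.5, 0.6]
opening: 0.999
finger_force: 0.0
```

>>> jog_arm:
  increments:
    - {"dx":0,"dy":-0.4,"dz":0,"ax":0,"ay":0,"az":0,"gripper":1}
    - {"dx":0,"dy":-0.8,"dz":0,"ax":0,"ay":0,"az":0,"gripper":1}
    - {"dx":0,"dy":-1,"dz":0,"ax":0,"ay":0,"az":0,"gripper":1}
    - {"dx":0,"dy":-1,"dz":0,"ax":0,"ay":0,"az":0,"gripper":1}
    - {"dx":0,"dy":-1,"dz":0,"ax":0,"ay":0,"az":0,"gripper":1}

```text
time: 17.1
eef_pos: [0.5358, -0.3133, 0.2322]
tcp_rot: [0.836, 0.549, -0.0, -0.002]
contact_force: [-0.5, -1.0, -0.1]
opening: 1.0
finger_force: 0.0
```

Run:
```python
from p import *
st();t=shot('top','top4');s=shot('side','side4')
for n,c,b in(('top',t,(285,170,410,250)),('side',s,(260,190,400,290))):
    v,u=np.mgrid[b[1]:b[3],b[0]:b[2]];P=world(c,u.ravel(),v.ravel());k=(P[:,2]>.1)&(P[:,2]<.125)
    Q=P[k];l=Q[Q[:,1]<.03];p=Q[Q[:,1]>.055];print(n,len(Q),'lens-side z',np.percentile(l[:,2],[10,50,90]).round(4),l[:,:2].mean(0).round(4),'pod z',np.median(p[:,2]).round(4))
a=cv2.resize(t['frame'][140:300,260:420],(400,400),interpolation=2);b=cv2.resize(s['frame'][150:310,240:400],(400,400),interpolation=2)
cv2.imwrite('pics/crop5.png',np.hstack([a,b]))
```

```text
t 17.1 pos [ 0.5358 -0.3133  0.2322] close ang -0.4087 F [-0.5 -1.  -0.1] T [ 0.02   0.022 -0.004] open 1.0 ff 0.0 q6 -0.28
top 2673 lens-side z [0.103  0.1053 0.1083] [ 0.5349 -0.0445] pod z 0.1111
side 1876 lens-side z [0.1021 0.1043 0.1069] [ 0.533  -0.0429] pod z 0.1095
```

View pics/crop5.png

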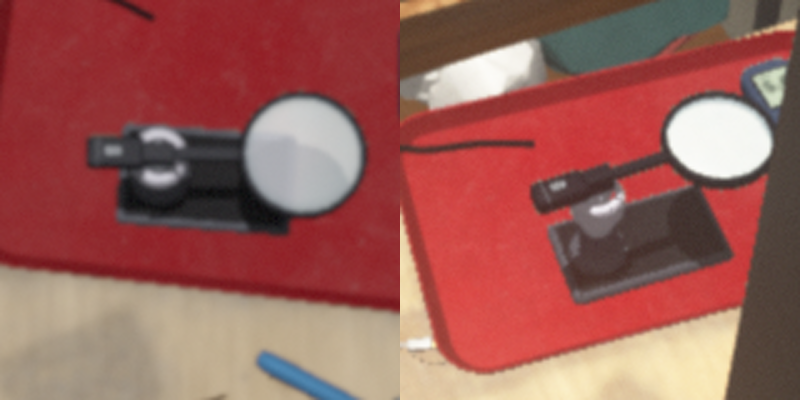

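The picture shows the magnifier level, with the lens at (305,152) over the foot's long end. The pod top is at about 0.110 m, where it should be when home. Handing in.

```bash
python3 -c "
from plant import job; print(job.sign_off())"
```

```text
the job is handed in; nothing more can be done
None
```

The magnifier is fully home in the stand with its lens over the foot, the nut is tightened to about 0.21 N m above free running (an estimate from noisy torque readings, within the 0.16–0.27 hand-tight range), the gripper is clear, and I handed the job in at about 17 s; no verdict came back.

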